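# Kit pipe fittings on two spindle stands

## Task

Make up two kits of pipe fittings on the spindle stands. On the stand with the round base: the flange at the bottom (hub up, as it lies), then the plain socket on its hub, then the plug with its stem in the socket's mouth; on the stand with the square base: the round spacer ring first, the hexagonal nut on top of it. Rings go over the spindle, each piece lies flat and fully down on the one below and is let go; leave the loose tee, elbow and pipe nipple where they are.

Things in the scene. Friction and masses are not known exactly. Their poses are not given: they have to be found in the camera images.
- flange: Galvanised pipe flange, lying flat: a disc 90 mm across and 10 mm thick with four dark bolt-hole marks, and on it a round hub 54 mm across that reaches up to 26 mm in all (grip the hub). Plain 38 mm hole right through. About 0.5 kg. Origin: centre of the underside, z up.
- socket: Galvanised plain pipe socket: a smooth round sleeve standing upright, 54 mm across, 30 mm high, open right through with a 38 mm hole. About 0.25 kg. Origin: centre of the underside, z up.
- plug: Galvanised pipe plug, standing on its stem: round stem 26 mm across and 12 mm high, then a round head 50 mm across from 12 to 26 mm (grip this), then a square lug 20 mm wide up to 36 mm. In place its head rests on the socket's rim, the stem hanging freely in the hole above the spindle. About 0.25 kg. Origin: centre of the stem's underside, z up.
- spacer: Galvanised round spacer ring, lying flat: 64 mm across, 16 mm thick, 38 mm hole right through. About 0.22 kg. Origin: centre of the underside, z up.
- nut: Galvanised hexagonal ring nut, lying flat: 60 mm across the flats, 69 mm across the corners, 26 mm high, hexagonal hole 38 mm across flats right through. About 0.3 kg. The x axis is square to one pair of flats (the others follow every 60 degrees). Origin: centre of the underside, z up.
- round_stand: Spindle stand with a ROUND base, fixed to the bench: grey disc 100 mm across, 8 mm thick, with an upright bright spindle 24 mm thick at its centre, whose tapered tip is 48 mm above the bench. Origin: centre of the base's underside at bench height, z up.
- square_stand: Spindle stand with a SQUARE base, fixed to the bench: grey plate 76 by 76 mm, 8 mm thick, with the same 24 mm spindle, its tip 46 mm above the bench. Origin: centre of the base's underside at bench height, z up.
- tee: Bystander: dark iron tee fitting lying flat and loose, run 70 mm long along its y, branch out to 35 mm along its +x, 38 mm high. Origin: under the crossing, at bench height, z up. Leave it.
- elbow: Bystander: dark iron 90-degree elbow lying flat and loose, some 64 mm by 64 mm, 38 mm high, its two legs pointing along its +x and +y. Origin: under its middle, at bench height, z up. Leave it.
- nipple: Bystander: short dark iron pipe nipple standing loose on its end, 34 mm across, 50 mm high, narrower and darker than the socket. Origin: centre of the underside, z up. Leave it.
Not all that is in view belongs to the job. What is shaped like the socket but pink or turquoise is not meant.

How it is judged:
By the outcome, as a careful person would: the job done as asked, in the order asked, and still so for the second after the job is handed in, with the robot touching nothing.
It also fails if it takes over 125 s, if anything falls off the work surface, if the arm or the gripper's body presses on something with over 40 N, if the wrist force passes 120 N, or if a joint passes its speed limit or range.

## Robot

A 6-joint arm with a two-finger parallel gripper is mounted at the origin on the work surface. World frame = base frame: x ahead of the robot, y to its left, z up, the work surface at z = 0. Lengths are in m, angles in degrees, forces in N, time in s.
With the tool pointing down it reaches from about 0.225 to 0.875 m from the base axis. Payload 3.4 kg.
Tool frame: the origin (TCP) lies at the very end of the fingers, on their centre line; the grasp point (between the pads) lies arm.tcp_to_grasp behind it (arm.tcp_to_grasp is the distance from the TCP to the grasp point, in m); y points along the fingers, z is the direction in which the jaws open and shut, and the axes are right-handed (so a half turn about y gives the same grasp; the last joint's range is limited). The gripper opens to 85 mm and grips with 20 to 120 N. Pads are 22 mm wide; open, the fingers measure 114 mm over their backs; the gripper's body (76 mm by 85 mm) begins 54 mm behind the grasp point. The pads swing forward as they close: fully open they stand 13 mm farther back than shut.
Start: joints at [-77.177, 15.808, 86.224, -0, 77.962, -6.933], TCP at [0.194, -0.541, 0.231] pointing down, gripper open.
Joint ranges: [-165.64, 165.64], [-43.16, 119.46], [12.63, 154.43], [-67.54, 247.53], [6.08, 155.33], [-154.97, 154.97]. Speed limits (degrees/s): [147.25, 147.25, 180, 180, 180, 180].

## Interface

Orientations are given as a 3x3 rotation matrix whose columns are the frame's x, y, z axes.
In Python, from workcell import arm, cams gives the robot as it stands.
- The arm moves only by the tool step_arm, never from a script. Its argument "steps" is one flat list of numbers, 4 for each row, row after row: the shift along the world's x, y, z in mm, then the turn about the world's z in rad. A call has 1 to 5 rows; each row shifts and turns the commanded pose from where the row before left it; what a row does not reach is not made up. A row lasts 1/10 s, in which the tool goes at most 50 mm and 8.59 degrees, less where a joint would pass 70% of its speed; a pose out of reach is approached as far as the arm can. A call is refused whole if a number of a shift passes 50 or a number of a turn 0.15, either way. A call with a gripper value outside its range is refused whole. "claw" is the opening, from -1 (shut) to 1 (fully open), set as the call begins (left out, the last holds). The fingers move at their own pace and stop on an object; the grip force is fixed at half the most. Time passes only in rows, so rows that do not move let the fingers close. It gives the time, the measured TCP pose, the force and the opening at its end, in the units of the state.
- arm.sense(): the state, without advancing time (a new reading comes with each control period).
- cams.capture(name): name is "scene" or "top"; returns the picture (384x512x3 uint8, red, green, blue); there is no depth.
- cams.camera_info(name): a dict with "fov_y" (degrees; the focal length in pixels is half the picture's height over the tangent of half this angle, whatever the lens; pixels are square), "cx", "cy" (the principal point, pixels), "k1" (the pictures are not rectified: a ray, as slopes to the right and down, at radius r is drawn at 1 + k1 r^2 times it, then the intrinsics apply), "camera_from_world" (4x4, takes a point from world to camera coordinates). Camera axes: x right, y down, z forward; pixel columns grow to the right and rows downward; lengths in m; the calibration is good to about 2 mm. A picture is of the moment at which its call begins. camera_info takes no time and is no camera call.
- arm.close_job(): hands the job in, once; it reports no verdict.
The state is a dict: "time_s": time; "joints": joint angles; "joint_vel": joint speeds; "effort": joint torques, N m; "tool_pos": TCP position; "tcp_rot": TCP orientation; "contact_force": force on the tool from outside, world axes, zero at the start; "torque": the same for the moment, N m; "gripper_width": finger opening in m.
Only numpy, scipy, OpenCV 4.12 (cv2) and the standard library are available. Lean on these libraries where they do the work, as an engineer would, in place of code of your own. Each camera call takes 0.05 s, during which the arm holds its last target.

## Working session

There is one attempt and no reset: what is moved stays moved. The work goes in short steps, Python scripts to look and compute and a tool call to move; the robot and the scene stay as the last step left them, time stands still between calls to the robot, and variables do not carry over. Pictures are saved under pics/ and viewed, and the job is handed in when it is done.

Besides the shell and the picture viewer there is one more tool, called after "Request:" as name(argument=value, ...) on one line, values as JSON. step_arm: Moves the arm, as the interface text tells. Its arguments: {"type":"object","properties":{"steps":{"type":"array","items":{"type":"number"}},"claw":{"type":"number"}},"required":["steps"]}

```bash
ls; mkdir -p pics
python3 - <<'E'
from workcell import arm, cams
import cv2
for n in("scene","top"):
    im=cams.capture(n); cv2.imwrite(f"pics/{n}0.png",cv2.cvtColor(im,cv2.COLOR_RGB2BGR)); print(n,cams.camera_info(n))
print(arm.sense()); print(arm.tcp_to_grasp)
E
```

```text
pics
scene {'fov_y': 45.15431624227866, 'cx': 250.40755456282574, 'cy': 186.70013777052262, 'k1': -0.15797690818451815, 'camera_from_world': array([[-0.18896679,  0.98189005,  0.01354582,  0.0951951 ],
       [ 0.7988656 ,  0.16173597, -0.5793576 , -0.38793475],
       [-0.57105631, -0.09865805, -0.81496091,  1.43950038],
       [ 0.        ,  0.        ,  0.        ,  1.        ]])}
top {'fov_y': 44.04594195923529, 'cx': 249.1981871252695, 'cy': 184.98902301583857, 'k1': -0.02288887406974449, 'camera_from_world': array([[ 1.45931019e-02, -9.99893288e-01, -6.73718189e-04,
        -1.33607985e-03],
       [-9.83439193e-01, -1.42312204e-02, -1.80678792e-01,
         4.93849139e-01],
       [ 1.80649924e-01,  3.29922490e-03, -9.83541926e-01,
         9.68836413e-01],
       [ 0.00000000e+00,  0.00000000e+00,  0.00000000e+00,
         1.00000000e+00]])}
{'time_s': 0.1, 'joints': array([-7.71769035e+01,  1.58442428e+01,  8.62872241e+01, -3.81757984e-04,
        7.79625803e+01, -6.93246981e+00]), 'joint_vel': array([ 0.06410744, -0.14189073, -0.15311457, -0.0244224 , -0.02701803,
        0.0293052 ]), 'effort': array([ 1.00062756e-03, -4.17701018e+01, -2.46404672e+01, -1.77228671e-04,
        5.93258752e-03,  5.66569852e-06]), 'tool_pos': array([ 0.19424611, -0.54070078,  0.23052895]), 'tcp_rot': array([[-9.41142746e-01, -3.70656093e-04,  3.38009163e-01],
       [-3.38009312e-01,  1.59904918e-03, -9.41141407e-01],
       [-1.91653481e-04, -9.99998653e-01, -1.63021875e-03]]), 'contact_force': array([ 1.14876233, -0.03201103,  0.84801624]), 'torque': array([-0.00972105,  0.02776194,  0.00915075]), 'gripper_width': 0.08554887450503514}
0.0187
```

View pics/scene0.png

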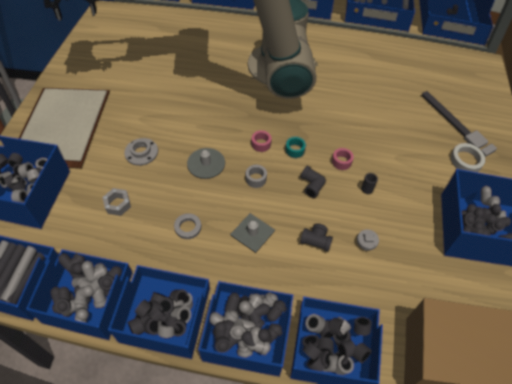

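View pics/top0.png

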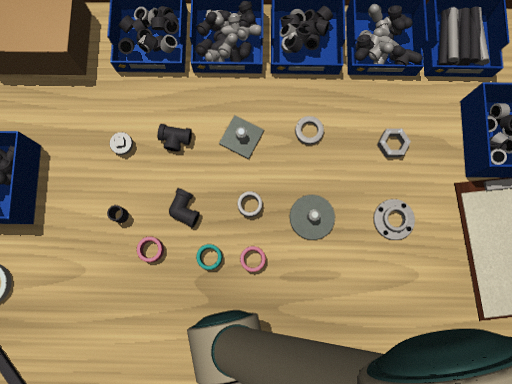

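```bash
cat > h.py <<'E'
import numpy as np, cv2
from workcell import arm, cams
def snap(n,name):
    im=cams.capture(n); cv2.imwrite(f"pics/{name}.png",im[:,:,::-1]); return im
def ray(n,uv):
    c=cams.camera_info(n); f=192/np.tan(np.radians(c["fov_y"]/2)); k=c["k1"]
    d=(np.array(uv,float)-[c["cx"],c["cy"]])/f
    s=d.copy()
    for _ in range(20): s=d/(1+k*(s@s))
    T=c["camera_from_world"]; R=T[:3,:3]; t=T[:3,3]
    return -R.T@t, R.T@np.array([s[0],s[1],1.])
def onz(n,uv,z):
    o,d=ray(n,uv); return (o+d*(z-o[2])/d[2])[:2]
def proj(n,P):
    c=cams.camera_info(n); f=192/np.tan(np.radians(c["fov_y"]/2)); T=c["camera_from_world"]
    p=T[:3,:3]@np.array(P,float)+T[:3,3]; s=p[:2]/p[2]; s=s*(1+c["k1"]*(s@s)); return s*f+[c["cx"],c["cy"]]
def mask(im):
    hsv=cv2.cvtColor(im,cv2.COLOR_RGB2HSV); return ((hsv[:,:,1]<70)).astype(np.uint8)*255
def blob(im,uv,r=32):
    m=mask(im); n,l,st,ce=cv2.connectedComponentsWithStats(m)
    best=None
    for i in range(1,n):
        if st[i,4]<40: continue
        d=np.hypot(*(ce[i]-uv))
        if d<15 and (best is None or st[i,4]>st[best,4]): best=i
    if best is None: return None
    mm=(l==best).astype(np.uint8)*255
    cs,_=cv2.findContours(mm,cv2.RETR_EXTERNAL,cv2.CHAIN_APPROX_NONE)
    c=max(cs,key=cv2.contourArea); M=cv2.moments(c)
    return np.array([M['m10'],M['m01']])/M['m00'],c,st[best]
def crop(im,uv,name,r=32,k=8):
    u,v=map(int,uv); a=im[max(0,v-r):v+r,max(0,u-r):u+r,::-1]
    cv2.imwrite(f"pics/{name}.png",cv2.resize(a,None,fx=k,fy=k,interpolation=cv2.INTER_CUBIC))
E
python3 - <<'E'
from h import *
S=cv2.imread('pics/scene0.png')[:,:,::-1].copy();T=cv2.imread('pics/top0.png')[:,:,::-1].copy()
L=dict(flange=((142,151),(394,219),.008),socket=((256,176),(250,204),.015),plug=((367,240),(121,144),.015),spacer=((188,226),(309,130),.008),nut=((117,202),(395,143),.013),round=((206,162),(312,217),.004),square=((253,232),(241,137),.004))
for k,(s,t,z) in L.items():
    for n,im,uv in(("scene",S,s),("top",T,t)):
        b=blob(im,uv)
        if b is None: print(k,n,None);continue
        print(k,n,b[0].round(1),b[2],onz(n,b[0],z).round(4))
a=cv2.resize(mask(T)[80:290,80:440],None,fx=2.2,fy=2.2); cv2.imwrite('pics/m.png',a)
a=cv2.resize(T[90:270,90:430,::-1],None,fx=2.3,fy=2.3,interpolation=cv2.INTER_CUBIC); cv2.imwrite('pics/t2.png',a)
a=cv2.resize(S[120:265,90:400,::-1],None,fx=2.5,fy=2.5,interpolation=cv2.INTER_CUBIC); cv2.imwrite('pics/s2.png',a)
E
```

```text
flange scene [140.9 151.2] [125 138  33  27 674] [ 0.436  -0.3096]
flange top [393.9 219.1] [ 374  199   41   41 1130] [ 0.4293 -0.3121]
socket scene [255.6 175.5] [245 164  22  24 364] [0.4603 0.0049]
socket top [249.4 203.6] [237 191  26  26 311] [0.4581 0.0049]
plug scene [367.4 239.5] [357 229  22  22 370] [0.5909 0.2937]
plug top [120.7 142.9] [109 132  24  23 415] [0.5911 0.2952]
spacer scene [187.2 225.6] [174 213  27  26 422] [ 0.6321 -0.1271]
spacer top [309.  129.7] [295 116  29  29 461] [ 0.6299 -0.1277]
nut scene [116.2 201.3] [103 188  27  27 501] [ 0.6036 -0.3157]
nut top [393.6 142.5] [378 128  33  29 551] [ 0.6014 -0.317 ]
round scene [205.6 162.8] [187 148  38  31 912] [ 0.4373 -0.1315]
round top [311.8 216.9] [ 290  195   45   45 1607] [ 0.4321 -0.1326]
square scene [252.3 232.3] [231 214  44  38 917] [0.617  0.0262]
square top [241.  136.6] [ 219  116   45   43 1093] [0.6126 0.0262]
```

View pics/m.png

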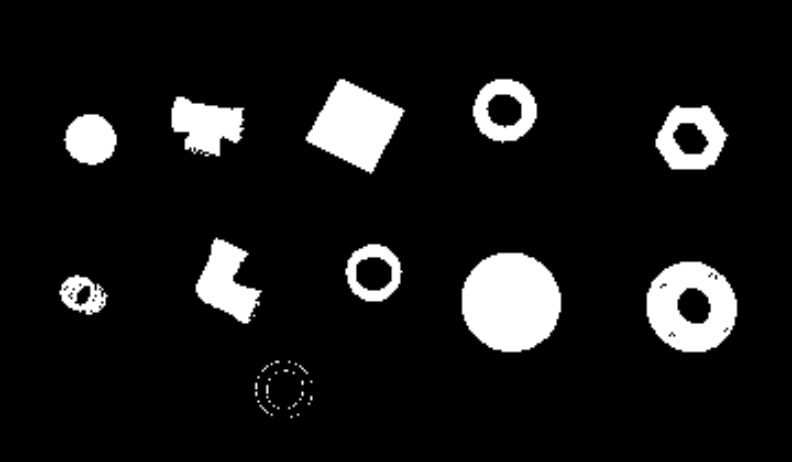

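View pics/t2.png

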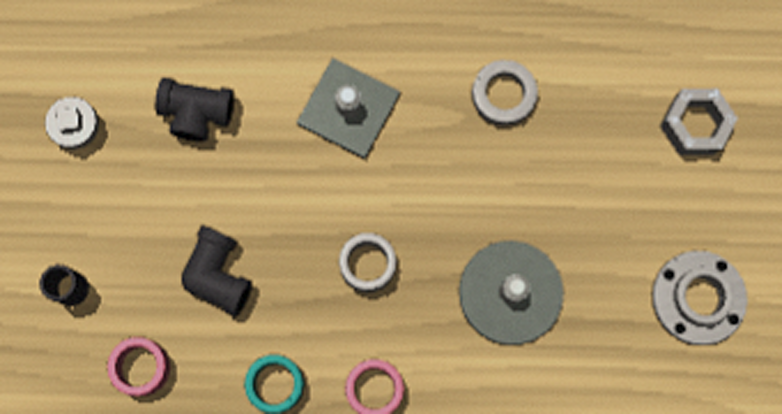

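View pics/s2.png

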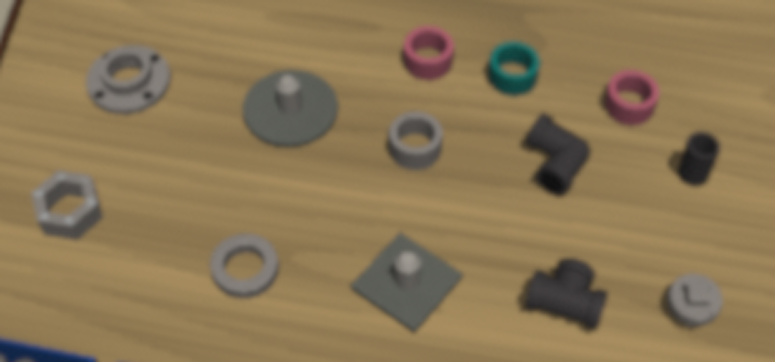

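Run:
```python
from h import *
S=cv2.imread('pics/scene0.png')[:,:,::-1].copy();T=cv2.imread('pics/top0.png')[:,:,::-1].copy()
a=[]
for im,uv in((T,(312,216)),(T,(241,135)),(S,(206,160)),(S,(252,230)),(T,(394,219)),(T,(394,143))):
    u,v=uv; c=im[v-28:v+28,u-28:u+28,::-1]; a.append(cv2.resize(c,(260,260),interpolation=cv2.INTER_CUBIC))
cv2.imwrite('pics/c.png',np.vstack([np.hstack(a[:3]),np.hstack(a[3:])]))
for n,P in(("top",[.432,-.1326]),("scene",[.432,-.1326]),("top",[.6126,.0262]),("scene",[.6126,.0262])):
    print(n,P,proj(n,P+[.047]).round(1))
b=blob(T,(394,143)); print(cv2.minAreaRect(b[1]))
c=b[1][:,0,:].astype(float); 
# flats: fit with world-plane points, min width direction
W=np.array([onz("top",p,.02) for p in c]); 
ws=[np.ptp(W@[np.cos(t),np.sin(t)]) for t in np.radians(np.arange(0,180))]
w60=[sum(ws[(i+60*k)%180] for k in range(3)) for i in range(60)]
i=int(np.argmin(w60)); print("nut flat normal deg",i,[round(ws[(i+60*k)%180]*1e3,1) for k in range(3)],w60[i],max(w60))
```

```text
top [0.432, -0.1326] [314.4 214.6]
scene [0.432, -0.1326] [204.6 150.6]
top [0.6126, 0.0262] [240.6 131. ]
scene [0.6126, 0.0262] [253.  221.2]
((394.0, 142.0), (28.0, 32.0), 90.0)
nut flat normal deg 1 [np.float64(64.7), np.float64(62.9), np.float64(68.3)] 0.19592666468992082 0.21757065969880174
```

View pics/c.png

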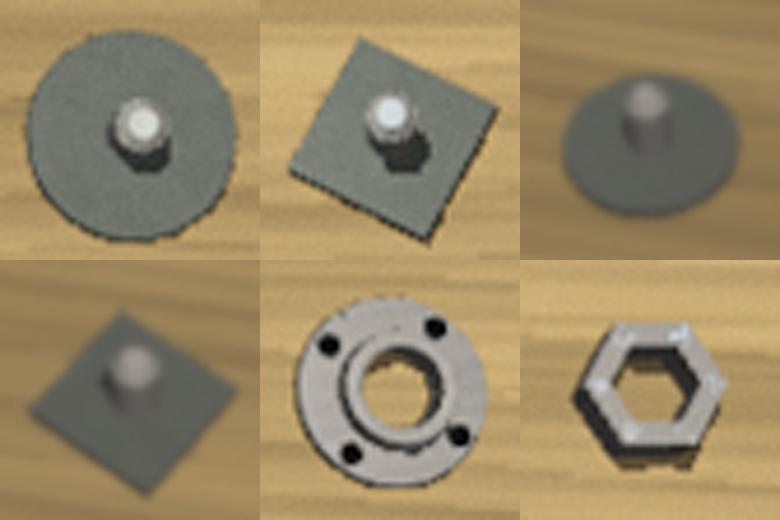

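Request:
step_arm(steps=[33,32,0,-0.1,33,32,0,-0.1,33,32,0,-0.1,33,32,0,-0.045,33,32,0,0], claw=1)

```text
time_s: 0.6
tool_pos: [0.3602, -0.3796, 0.231]
tcp_rot: [[-1.0, -0.0, -0.001], [0.001, 0.0, -1.0], [0.0, -1.0, -0.0]]
contact_force: [1.6, -0.9, -0.7]
gripper_width: 0.0855
```

Request:
step_arm(steps=[33,32,-10,0,33,32,-10,0,3,4,-40,0,0,0,-40,0,0,0,0,0])

```text
time_s: 1.1
tool_pos: [0.4253, -0.3093, 0.1264]
tcp_rot: [[-1.0, -0.009, 0.001], [-0.001, 0.008, -1.0], [0.009, -1.0, -0.008]]
contact_force: [-1.2, 1.1, -0.4]
gripper_width: 0.0859
```

Request:
step_arm(steps=[0,0,-40,0,0,0,0,0,0,0,0,0])

```text
time_s: 1.4
tool_pos: [0.4284, -0.3138, 0.0924]
tcp_rot: [[-1.0, 0.0, -0.001], [0.001, -0.0, -1.0], [-0.0, -1.0, 0.0]]
contact_force: [-0.2, -0.1, 0.2]
gripper_width: 0.085
```

Run:
```python
from h import *
print(arm.sense()['tool_pos'])
S=snap('scene','s_f1');T=snap('top','t_f1')
crop(S,(142,140),'sc',40,7);crop(T,(394,219),'tc',40,7)
a=np.hstack([cv2.imread('pics/sc.png'),cv2.imread('pics/tc.png')]);cv2.imwrite('pics/st.png',cv2.resize(a,(800,400)))
```

```text
[ 0.4284408  -0.31377423  0.0924321 ]
```

View pics/st.png

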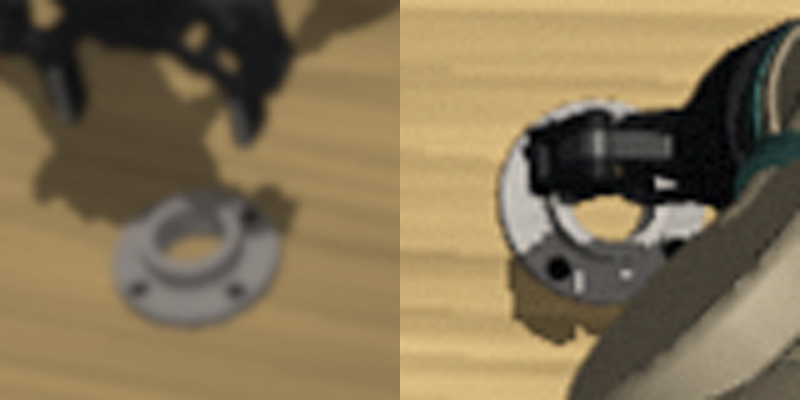

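Run:
```python
from h import *
for z in(.0924,.1054):
    for x,y in((.4284,-.3138-.045),(.4284,-.3138+.045)): print(z,proj('scene',(x,y,z)).round(1),proj('top',(x,y,z)).round(1))
```

```text
0.0924 [117.9 124.9] [429.5 215.2]
0.0924 [151.3 129.8] [385.  214.6]
0.1054 [116.9 121.3] [431.9 214.4]
0.1054 [150.5 126.2] [386.8 213.8]
```

Request:
step_arm(steps=[1,1,-30,0,0,0,-25,0,0,0,-12,0,0,0,0,0,0,0,0,0])

```text
time_s: 2.0
tool_pos: [0.4301, -0.313, 0.0256]
tcp_rot: [[-1.0, 0.002, -0.0], [0.0, -0.002, -1.0], [-0.002, -1.0, 0.002]]
contact_force: [0.1, -0.7, -0.5]
gripper_width: 0.0853
```

Request:
step_arm(steps=[0,0,-8,0,0,0,-6,0,0,0,0,0,0,0,0,0,0,0,0,0])

```text
time_s: 2.5
tool_pos: [0.4295, -0.3123, 0.0104]
tcp_rot: [[-1.0, 0.0, -0.0], [0.0, -0.0, -1.0], [-0.0, -1.0, 0.0]]
contact_force: [-0.2, -0.2, -0.7]
gripper_width: 0.0852
```

Request:
step_arm(steps=[0,0,0,0,0,0,0,0,0,0,0,0,0,0,0,0,0,0,0,0], claw=-1)

```text
time_s: 3.0
tool_pos: [0.4296, -0.313, 0.0113]
tcp_rot: [[-1.0, 0.001, 0.001], [-0.001, -0.002, -1.0], [-0.001, -1.0, 0.002]]
contact_force: [-1.5, 0.5, 6.2]
gripper_width: 0.0514
```

Request:
step_arm(steps=[0,0,0,0,0,0,0,0,0,0,0,0,0,0,0,0,0,0,0,0])

```text
time_s: 3.5
tool_pos: [0.4296, -0.313, 0.0113]
tcp_rot: [[-1.0, 0.001, 0.001], [-0.001, -0.002, -1.0], [-0.001, -1.0, 0.002]]
contact_force: [-1.0, -0.5, 6.3]
gripper_width: 0.0516
```

Request:
step_arm(steps=[0,0,10,0,0,0,20,0,0,0,30,0,0,0,30,0,0,0,0,0])

```text
time_s: 4.0
tool_pos: [0.4313, -0.3139, 0.1037]
tcp_rot: [[-1.0, 0.006, -0.0], [0.0, -0.005, -1.0], [-0.006, -1.0, 0.005]]
contact_force: [0.0, -0.1, -6.0]
gripper_width: 0.0515
```

```bash
cat > look.py <<'E'
import sys
from h import *
n,x,y,z=sys.argv[1],*map(float,sys.argv[2:5]); r=int(sys.argv[5]) if len(sys.argv)>5 else 40
print(arm.sense()['tool_pos'].round(4),arm.sense()['gripper_width'])
ims=[]
for c in('scene','top'):
    im=snap(c,f'{n}_{c}'); crop(im,proj(c,(x,y,z)),'tmp',r,7)
    print(c,[max(0,int(v)-r) for v in proj(c,(x,y,z))]); ims.append(cv2.resize(cv2.imread('pics/tmp.png'),(400,400)))
cv2.imwrite(f'pics/{n}.png',np.hstack(ims))
E
python3 look.py l1 .43 -.313 .09
```

```text
[ 0.4313 -0.3139  0.1037] 0.051505141592212665
scene [94, 88]
top [366, 174]
```

View pics/l1.png

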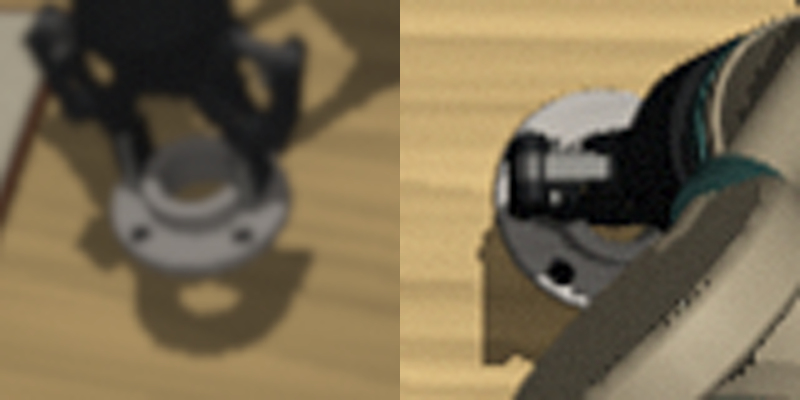

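Request:
step_arm(steps=[0,36,0,0,0,36,0,0,0,36,0,0,0,36,0,0,0,36,0,0])

```text
time_s: 4.6
tool_pos: [0.4272, -0.1299, 0.0981]
tcp_rot: [[-1.0, -0.005, -0.001], [0.001, 0.002, -1.0], [0.005, -1.0, -0.002]]
contact_force: [0.7, 0.9, -6.6]
gripper_width: 0.0513
```

Request:
step_arm(steps=[0,0,0,0,0,0,0,0])

```text
time_s: 4.8
tool_pos: [0.4278, -0.1308, 0.0986]
tcp_rot: [[-1.0, -0.004, 0.002], [-0.002, 0.001, -1.0], [0.004, -1.0, -0.001]]
contact_force: [0.2, -1.1, -6.3]
gripper_width: 0.0511
```

```bash
python3 look.py l2 .432 -.132 .06
```

```text
[ 0.4278 -0.1308  0.0986] 0.05105182624455394
scene [164, 107]
top [274, 173]
```

View pics/l2.png

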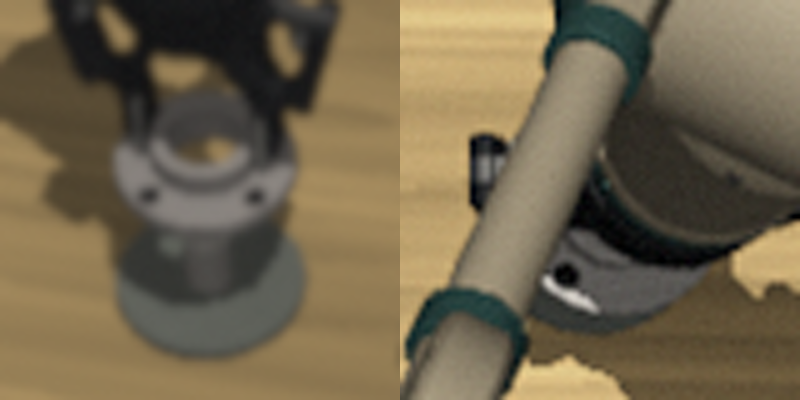

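Request:
step_arm(steps=[4,-2,-18,0,0,0,-15,0,0,0,0,0,0,0,0,0])

```text
time_s: 5.3
tool_pos: [0.4331, -0.1349, 0.067]
tcp_rot: [[-1.0, -0.001, -0.002], [0.002, 0.0, -1.0], [0.001, -1.0, -0.0]]
contact_force: [0.4, -0.2, -6.6]
gripper_width: 0.0512
```

```bash
python3 look.py l3 .432 -.132 .06; python3 -c "
from h import *
print(onz('scene',(205,142.6),.092))"
```

```text
[ 0.4331 -0.1349  0.067 ] 0.051159893196610025
scene [164, 107]
top [274, 173]
[ 0.44304075 -0.12585285]
```

View pics/l3.png

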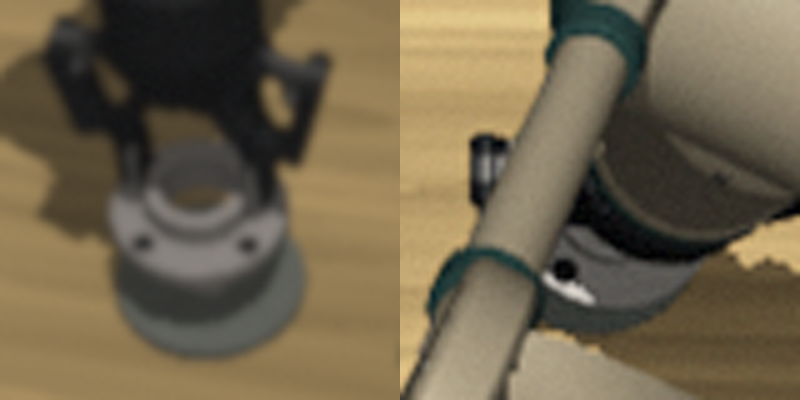

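```bash
python3 -c "
from h import *
print(proj('scene',(.4365,-.1315,.062)),proj('scene',(.4365,-.1275,.062)),onz('scene',(203.4,152),.062),onz('scene',(206,163),.004))"
```

```text
[204.23531877 148.17851401] [205.78387533 148.41930861] [ 0.4489605  -0.13046288] [ 0.43772833 -0.13043236]
```

```bash
python3 -c "
from h import *
print(onz('scene',(203.4,107+285/5),.056), onz('scene',(205,107+358/5),.0),onz('scene',(203.4,107+208/5),.061))
for z in(.056,.066):
  print(proj('scene',(.433+.045,-.133,z)),proj('scene',(.433,-.133,z)))
print(proj('scene',(.433+.027,-.133,.082)),proj('scene',(.433-.027,-.133,.082)))
"
```

```text
[ 0.4812963  -0.12260468] [ 0.48438245 -0.1215787 ] [ 0.43744469 -0.13348685]
[199.64280093 162.31304282] [204.16011924 148.58528309]
[199.33695941 159.76918964] [203.89496345 146.00555026]
[200.71332821 150.01693218] [206.14441697 133.82111338]
```

Request:
step_arm(steps=[-1,2,-10,0,0,0,-10,0,0,0,-10,0,0,0,-8,0,0,0,0,0])

```text
time_s: 5.9
tool_pos: [0.4313, -0.1316, 0.0279]
tcp_rot: [[-1.0, -0.003, -0.0], [0.0, 0.001, -1.0], [0.003, -1.0, -0.001]]
contact_force: [-0.5, -0.0, -5.8]
gripper_width: 0.0514
```

Request:
step_arm(steps=[0,0,-3,0,0,0,-3,0,0,0,-2,0,0,0,0,0])

```text
time_s: 6.3
tool_pos: [0.4323, -0.1322, 0.0212]
tcp_rot: [[-1.0, -0.0, -0.0], [0.0, 0.0, -1.0], [0.0, -1.0, -0.0]]
contact_force: [0.3, -0.3, -7.0]
gripper_width: 0.0514
```

Request:
step_arm(steps=[0,0,-1,0,0,0,-1,0,0,0,0,0,0,0,0,0])

```text
time_s: 6.7
tool_pos: [0.4325, -0.1323, 0.0195]
tcp_rot: [[-1.0, 0.0, -0.0], [0.0, -0.0, -1.0], [-0.0, -1.0, 0.0]]
contact_force: [0.3, 0.3, -3.8]
gripper_width: 0.0512
```

Contact is starting (weight part carried). Down 0.5 mm more, then release and rise.

Request:
step_arm(steps=[0,0,-0.5,0,0,0,0,0])

```text
time_s: 6.9
tool_pos: [0.4326, -0.1323, 0.0194]
tcp_rot: [[-1.0, 0.001, -0.0], [0.0, -0.0, -1.0], [-0.001, -1.0, 0.0]]
contact_force: [-1.2, 1.9, 3.6]
gripper_width: 0.0513
```

Request:
step_arm(steps=[0,0,0,0,0,0,0,0,0,0,0,0,0,0,0,0,0,0,0,0], claw=1)

```text
time_s: 7.4
tool_pos: [0.4325, -0.1323, 0.0188]
tcp_rot: [[-1.0, 0.0, -0.0], [0.0, -0.0, -1.0], [-0.0, -1.0, 0.0]]
contact_force: [0.2, 0.6, -0.1]
gripper_width: 0.0854
```

Request:
step_arm(steps=[0,0,10,0,0,0,30,0,0,0,40,0,0,30,30,0,0,40,0,0])

```text
time_s: 7.9
tool_pos: [0.4363, -0.0637, 0.1337]
tcp_rot: [[-1.0, 0.011, -0.003], [0.003, -0.004, -1.0], [-0.011, -1.0, 0.004]]
contact_force: [0.7, -0.1, -0.1]
gripper_width: 0.0854
```

Request:
step_arm(steps=[10,40,0,0,10,24,0,0,0,0,0,0,0,0,0,0])

```text
time_s: 8.3
tool_pos: [0.4523, 0.002, 0.1293]
tcp_rot: [[-1.0, 0.0, 0.002], [-0.002, -0.001, -1.0], [-0.0, -1.0, 0.001]]
contact_force: [-0.3, -0.1, 0.2]
gripper_width: 0.0855
```

```bash
python3 look.py l4 .432 -.132 .03
```

```text
[0.4523 0.002  0.1293] 0.08550213161560136
scene [165, 114]
top [273, 175]
```

View pics/l4.png

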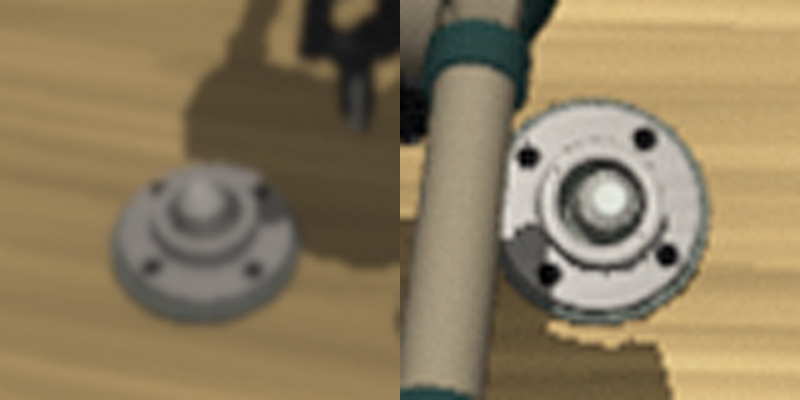

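Request:
step_arm(steps=[6,3,-40,0,0,0,-35,0,0,0,-25,0,0,0,0,0,0,0,0,0])

```text
time_s: 8.9
tool_pos: [0.4583, 0.004, 0.029]
tcp_rot: [[-1.0, -0.001, -0.002], [0.002, -0.0, -1.0], [0.001, -1.0, 0.0]]
contact_force: [0.5, -0.5, -1.1]
gripper_width: 0.0851
```

```bash
python3 look.py l5 .46 .005 .03
```

```text
[0.4583 0.004  0.029 ] 0.08511750070362346
scene [215, 131]
top [209, 161]
```

View pics/l5.png

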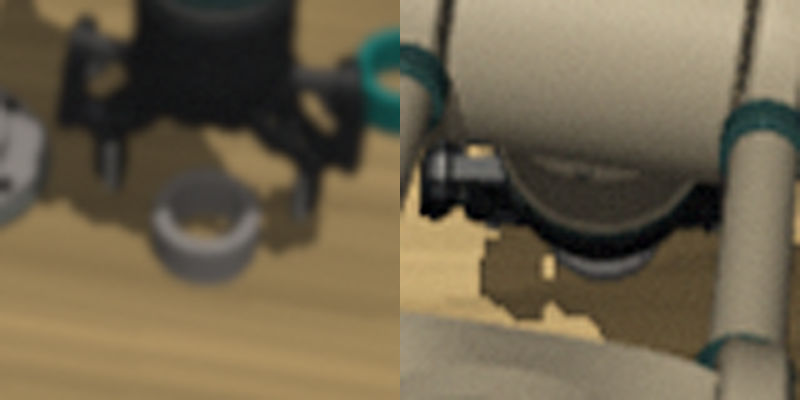

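Request:
step_arm(steps=[0,1,-12,0,0,0,-10,0,0,0,0,0,0,0,0,0])

```text
time_s: 9.4
tool_pos: [0.4586, 0.0057, 0.0072]
tcp_rot: [[-1.0, 0.0, -0.0], [0.0, -0.0, -1.0], [-0.0, -1.0, 0.0]]
contact_force: [0.5, -0.2, -0.1]
gripper_width: 0.0854
```

Request:
step_arm(steps=[0,0,0,0,0,0,0,0,0,0,0,0,0,0,0,0,0,0,0,0], claw=-1)

```text
time_s: 9.9
tool_pos: [0.4589, 0.0055, 0.0079]
tcp_rot: [[-1.0, 0.001, -0.0], [0.0, -0.001, -1.0], [-0.001, -1.0, 0.001]]
contact_force: [-1.1, -0.7, 8.7]
gripper_width: 0.0522
```

Request:
step_arm(steps=[0,0,0,0,0,0,0,0])

```text
time_s: 10.1
tool_pos: [0.4589, 0.0055, 0.0079]
tcp_rot: [[-1.0, 0.001, -0.0], [0.0, -0.001, -1.0], [-0.001, -1.0, 0.001]]
contact_force: [-1.9, -2.0, 7.8]
gripper_width: 0.0521
```

Request:
step_arm(steps=[0,0,15,0,0,0,35,0,0,0,40,0,-3,-15,10,0,-8,-40,0,0])

```text
time_s: 10.6
tool_pos: [0.4493, -0.0482, 0.1091]
tcp_rot: [[-1.0, 0.006, 0.004], [-0.004, -0.0, -1.0], [-0.006, -1.0, 0.0]]
contact_force: [0.8, -1.2, -2.4]
gripper_width: 0.0522
```

Request:
step_arm(steps=[-8,-42,0,0,-7,-41,0,0,0,0,0,0,0,0,0,0])

```text
time_s: 11.0
tool_pos: [0.4317, -0.1326, 0.1066]
tcp_rot: [[-1.0, -0.001, -0.003], [0.003, 0.001, -1.0], [0.001, -1.0, -0.001]]
contact_force: [0.4, 0.5, -3.3]
gripper_width: 0.052
```

```bash
python3 look.py l6 .434 -.132 .06
```

```text
[ 0.4317 -0.1326  0.1066] 0.0519818697508798
scene [164, 107]
top [274, 172]
```

View pics/l6.png

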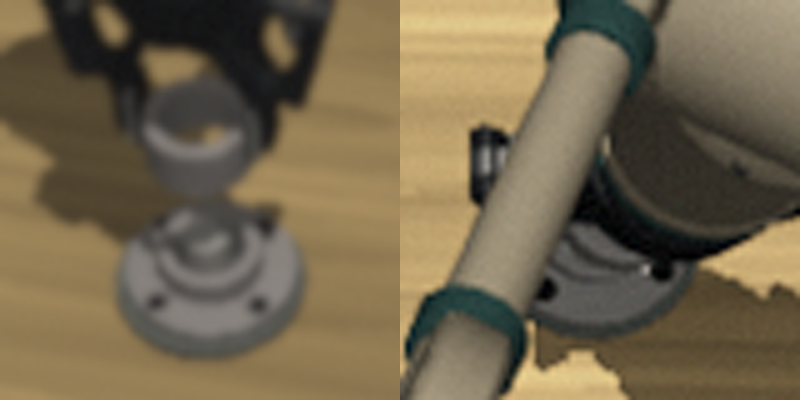

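Request:
step_arm(steps=[1,0,-20,0,0,0,-20,0,0,0,-12,0,0,0,0,0,0,0,0,0])

```text
time_s: 11.6
tool_pos: [0.4335, -0.1311, 0.0549]
tcp_rot: [[-1.0, -0.0, 0.002], [-0.002, 0.0, -1.0], [0.0, -1.0, -0.0]]
contact_force: [0.1, 0.4, -2.6]
gripper_width: 0.0518
```

Request:
step_arm(steps=[0,0,-3,0,0,0,-2,0,0,0,-2,0,0,0,0,0,0,0,0,0])

```text
time_s: 12.1
tool_pos: [0.4334, -0.1323, 0.0479]
tcp_rot: [[-1.0, 0.0, -0.0], [0.0, -0.0, -1.0], [-0.0, -1.0, 0.0]]
contact_force: [0.5, -0.4, -3.2]
gripper_width: 0.0517
```

Request:
step_arm(steps=[0,0,-2,0,0,0,-2,0,0,0,-1.5,0,0,0,0,0,0,0,0,0])

```text
time_s: 12.6
tool_pos: [0.4333, -0.1322, 0.0422]
tcp_rot: [[-1.0, -0.0, -0.0], [0.0, 0.0, -1.0], [0.0, -1.0, -0.0]]
contact_force: [0.6, -0.4, -2.3]
gripper_width: 0.0521
```

Request:
step_arm(steps=[0,0,-0.7,0,0,0,0,0])

```text
time_s: 12.8
tool_pos: [0.4334, -0.1322, 0.0419]
tcp_rot: [[-1.0, 0.0, -0.0], [0.0, -0.0, -1.0], [-0.0, -1.0, 0.0]]
contact_force: [-1.1, 1.0, 2.7]
gripper_width: 0.052
```

Request:
step_arm(steps=[0,0,0,0,0,0,0,0])

```text
time_s: 13.0
tool_pos: [0.4334, -0.1322, 0.0419]
tcp_rot: [[-1.0, 0.0, -0.0], [0.0, -0.0, -1.0], [-0.0, -1.0, 0.0]]
contact_force: [-1.5, 1.7, 4.1]
gripper_width: 0.0516
```

Request:
step_arm(steps=[0,0,0,0,0,0,0,0,0,0,0,0,0,0,0,0,0,0,0,0], claw=1)

```text
time_s: 13.5
tool_pos: [0.4334, -0.1322, 0.0416]
tcp_rot: [[-1.0, 0.0, -0.0], [0.0, -0.0, -1.0], [-0.0, -1.0, 0.0]]
contact_force: [0.3, -0.6, -0.3]
gripper_width: 0.0853
```

Request:
step_arm(steps=[0,0,10,0,0,0,35,0,0,0,40,0,16,42,5,0,16,42,5,0])

```text
time_s: 14.0
tool_pos: [0.4668, -0.0485, 0.1392]
tcp_rot: [[-1.0, 0.005, -0.004], [0.004, -0.001, -1.0], [-0.005, -1.0, 0.001]]
contact_force: [1.4, 0.3, -0.0]
gripper_width: 0.0852
```

Request:
step_arm(steps=[16,43,0,0,16,43,0,0,16,43,0,0,16,43,0,0,16,43,0,0])

```text
time_s: 14.5
tool_pos: [0.5458, 0.1688, 0.1375]
tcp_rot: [[-1.0, 0.001, 0.0], [-0.0, -0.0, -1.0], [-0.001, -1.0, 0.0]]
contact_force: [0.7, 0.1, 0.5]
gripper_width: 0.0852
```

Request:
step_arm(steps=[16,43,0,0,16,43,0,0,14,42,0,0,0,0,0,0,0,0,0,0])

```text
time_s: 15.0
tool_pos: [0.5911, 0.2955, 0.1366]
tcp_rot: [[-1.0, -0.001, 0.002], [-0.002, -0.001, -1.0], [0.001, -1.0, 0.001]]
contact_force: [-0.6, -0.3, 0.3]
gripper_width: 0.0853
```

```bash
python3 look.py l7 .434 -.132 .05;python3 look.py l8 .592 .2945 .03
```

```text
[0.5911 0.2955 0.1366] 0.08530819484335163
scene [164, 110]
top [274, 173]
[0.5907 0.2938 0.1368] 0.08532520250721343
scene [329, 196]
top [79, 100]
```

View pics/l7.png

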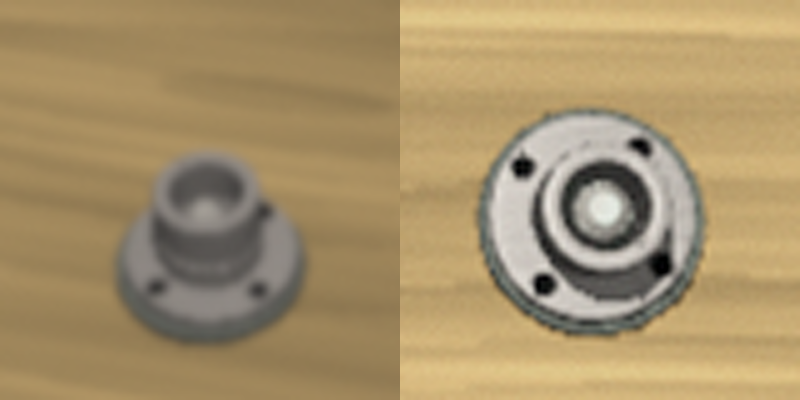

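View pics/l8.png

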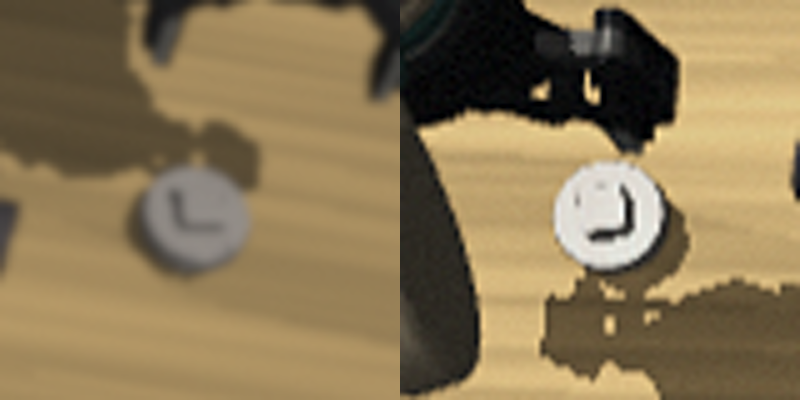

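```bash
python3 -c "
from h import *
print(onz('top',(120.7,142.9),.021),onz('scene',(329+196/5,196+217/5),.021),onz('top',(314,215.6),.064))"
```

```text
[0.58941574 0.29358687] [0.59376911 0.29443357] [ 0.42780222 -0.12938464]
```

Run:
```python
from h import *
T=cv2.imread('pics/l7_top.png');c=T[190:240,289:339]
cv2.imwrite('pics/z.png',cv2.resize(c,(600,600),interpolation=cv2.INTER_CUBIC))
for P in((.4325,-.1323,.064),(.4325,-.1323,.034),(.4325,-.1323,.018),(.4325,-.1323,.048)): print(P,((proj('top',P)-[289,190]+.5)*12).round())
```

```text
(0.4325, -0.1323, 0.064) [323. 286.]
(0.4325, -0.1323, 0.034) [300. 307.]
(0.4325, -0.1323, 0.018) [288. 317.]
(0.4325, -0.1323, 0.048) [310. 297.]
```

View pics/z.png

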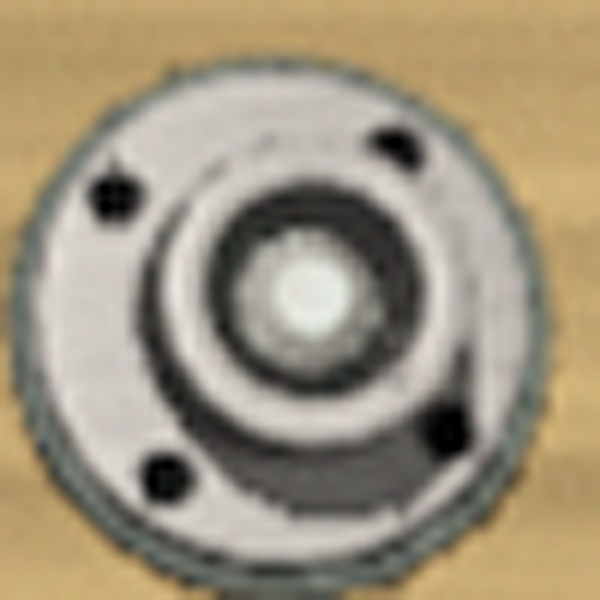

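Request:
step_arm(steps=[-1,0.5,-40,0,0,0,-35,0,0,0,-25,0,0,0,0,0,0,0,0,0])

```text
time_s: 15.7
tool_pos: [0.5906, 0.2945, 0.0372]
tcp_rot: [[-1.0, -0.0, -0.001], [0.001, -0.0, -1.0], [0.0, -1.0, 0.0]]
contact_force: [0.7, 1.1, 0.8]
gripper_width: 0.0855
```

```bash
python3 look.py l9 .592 .2945 .03
```

```text
[0.5906 0.2945 0.0372] 0.08550959629609042
scene [329, 196]
top [79, 100]
```

View pics/l9.png

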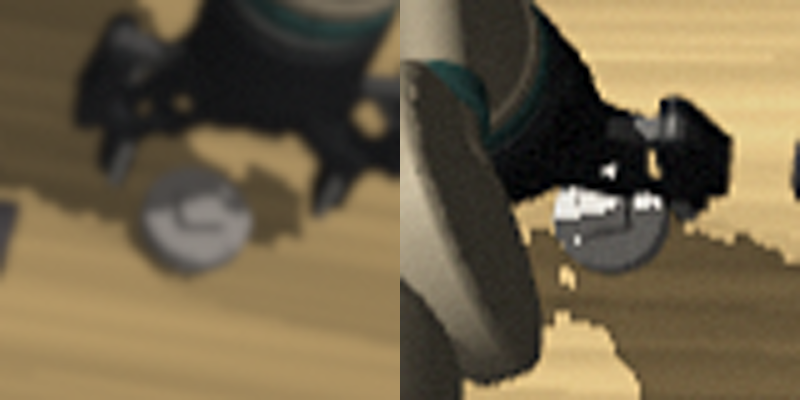

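Run:
```python
from h import *
for z in(.037,.05):
  for dy in(-.0425,.0425): print(z,[((proj(c,(.5906,.2945+dy,z))-o)*5).round() for c,o in(('scene',[329,196]),('top',[79,100]))])
print([((proj(c,(.5895,.294,.026))-o)*5).round() for c,o in(('scene',[329,196]),('top',[79,100]))])
```

```text
0.037 [array([113., 179.]), array([293., 203.])]
0.037 [array([296., 209.]), array([101., 201.])]
0.05 [array([118., 165.]), array([286., 195.])]
0.05 [array([303., 195.]), array([ 91., 193.])]
[array([198., 204.]), array([205., 211.])]
```

Request:
step_arm(steps=[-1,0,-15,0,0,0,-12,0,0,0,0,0,0,0,0,0])

```text
time_s: 16.2
tool_pos: [0.5896, 0.2954, 0.01]
tcp_rot: [[-1.0, 0.0, -0.0], [0.0, 0.0, -1.0], [-0.0, -1.0, -0.0]]
contact_force: [0.0, -1.6, -0.5]
gripper_width: 0.0853
```

Request:
step_arm(steps=[0,0,0,0,0,0,0,0,0,0,0,0,0,0,0,0,0,0,0,0], claw=-1)

```text
time_s: 16.7
tool_pos: [0.59, 0.295, 0.0108]
tcp_rot: [[-1.0, 0.002, 0.0], [-0.0, -0.0, -1.0], [-0.002, -1.0, 0.0]]
contact_force: [-0.8, -2.5, 6.0]
gripper_width: 0.0479
```

Request:
step_arm(steps=[0,0,0,0,0,0,0,0])

```text
time_s: 16.9
tool_pos: [0.59, 0.2951, 0.0109]
tcp_rot: [[-1.0, 0.002, 0.0], [-0.0, -0.0, -1.0], [-0.002, -1.0, 0.0]]
contact_force: [-0.9, -1.7, 5.3]
gripper_width: 0.0479
```

Request:
step_arm(steps=[0,0,10,0,0,0,30,0,0,0,40,0,0,0,35,0,-16,-42,0,0])

```text
time_s: 17.4
tool_pos: [0.5798, 0.2588, 0.1309]
tcp_rot: [[-1.0, 0.016, 0.003], [-0.003, 0.008, -1.0], [-0.016, -1.0, -0.008]]
contact_force: [2.2, -0.9, -2.2]
gripper_width: 0.0473
```

Request:
step_arm(steps=[-16,-43,0,0,-16,-43,0,0,-16,-43,0,0,-16,-43,0,0,-16,-43,0,0])

```text
time_s: 17.9
tool_pos: [0.4921, 0.0371, 0.1247]
tcp_rot: [[-1.0, -0.0, 0.0], [-0.0, 0.0, -1.0], [0.0, -1.0, -0.0]]
contact_force: [0.0, -0.6, -1.9]
gripper_width: 0.0477
```

Request:
step_arm(steps=[-16,-43,0,0,-16,-43,0,0,-15,-43,0,0,-14,-41,0,0,0,0,0,0])

```text
time_s: 18.4
tool_pos: [0.431, -0.136, 0.1249]
tcp_rot: [[-1.0, -0.0, -0.006], [0.006, -0.003, -1.0], [0.0, -1.0, 0.003]]
contact_force: [0.2, 0.7, -2.7]
gripper_width: 0.0476
```

Request:
step_arm(steps=[0,0,0,0,0,0,0,0])

```text
time_s: 18.6
tool_pos: [0.4324, -0.1307, 0.1246]
tcp_rot: [[-1.0, -0.0, 0.0], [-0.0, 0.001, -1.0], [0.0, -1.0, -0.001]]
contact_force: [0.3, 0.2, -3.2]
gripper_width: 0.0476
```

```bash
python3 look.py l10 .434 -.132 .07
```

```text
[ 0.4324 -0.1307  0.1246] 0.04762585636049274
scene [164, 105]
top [275, 172]
```

View pics/l10.png

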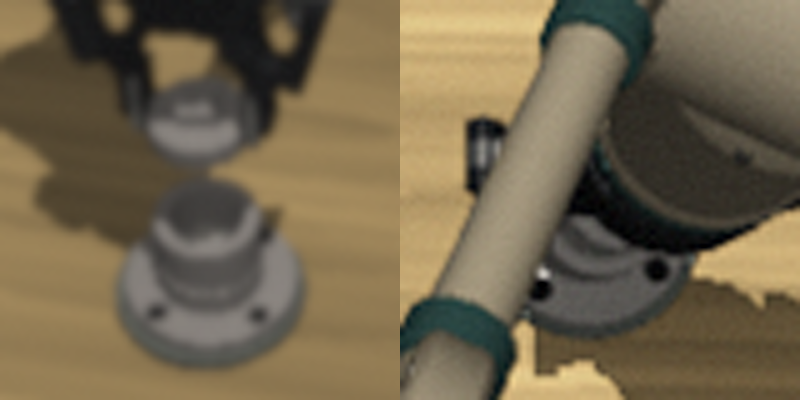

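Request:
step_arm(steps=[0,-1,-20,0,0,0,-15,0,0,0,-8,0,0,0,0,0,0,0,0,0])

```text
time_s: 19.2
tool_pos: [0.4329, -0.1323, 0.0819]
tcp_rot: [[-1.0, 0.0, 0.001], [-0.001, -0.0, -1.0], [-0.0, -1.0, 0.0]]
contact_force: [0.0, 0.1, -3.3]
gripper_width: 0.0475
```

```bash
python3 look.py l11 .434 -.132 .07
```

```text
[ 0.4329 -0.1323  0.0819] 0.047534118832973364
scene [164, 105]
top [275, 172]
```

View pics/l11.png

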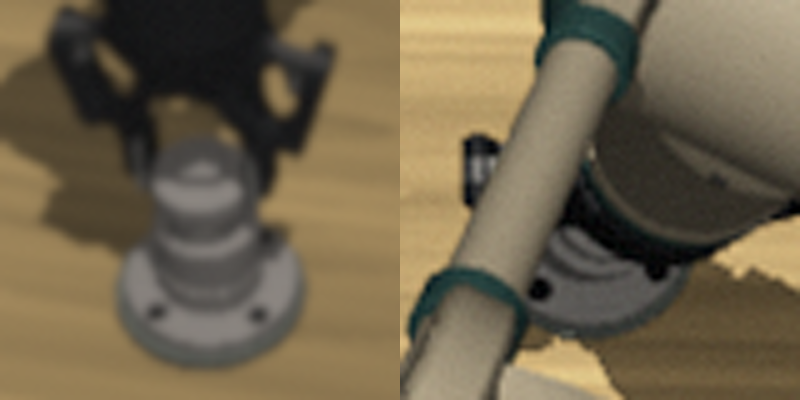

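Request:
step_arm(steps=[0,0,-5,0,0,0,-4,0,0,0,-4,0,0,0,-3,0,0,0,0,0])

```text
time_s: 19.8
tool_pos: [0.4319, -0.1326, 0.0651]
tcp_rot: [[-1.0, -0.001, -0.0], [0.0, 0.0, -1.0], [0.001, -1.0, -0.0]]
contact_force: [-0.5, 1.4, -3.5]
gripper_width: 0.0475
```

Request:
step_arm(steps=[0,0,-1,0,0,0,0,0,0,0,0,0])

```text
time_s: 20.1
tool_pos: [0.4324, -0.1327, 0.0647]
tcp_rot: [[-1.0, 0.0, -0.0], [0.0, -0.0, -1.0], [-0.0, -1.0, 0.0]]
contact_force: [-0.6, -0.6, -3.4]
gripper_width: 0.0476
```

Request:
step_arm(steps=[0,0,-1,0,0,0,-0.7,0,0,0,0,0,0,0,0,0])

```text
time_s: 20.5
tool_pos: [0.4323, -0.1327, 0.0629]
tcp_rot: [[-1.0, -0.0, -0.0], [0.0, -0.0, -1.0], [0.0, -1.0, 0.0]]
contact_force: [-0.3, -0.3, -2.8]
gripper_width: 0.0477
```

Request:
step_arm(steps=[0,0,-0.7,0,0,0,0,0,0,0,0,0])

```text
time_s: 20.8
tool_pos: [0.4324, -0.1327, 0.0628]
tcp_rot: [[-1.0, 0.0, -0.0], [0.0, -0.0, -1.0], [-0.0, -1.0, 0.0]]
contact_force: [-2.3, 0.0, 5.7]
gripper_width: 0.048
```

Request:
step_arm(steps=[0,0,0,0,0,0,0,0,0,0,0,0,0,0,0,0,0,0,0,0], claw=1)

```text
time_s: 21.3
tool_pos: [0.4324, -0.1327, 0.0622]
tcp_rot: [[-1.0, -0.0, -0.0], [0.0, -0.0, -1.0], [0.0, -1.0, 0.0]]
contact_force: [-0.3, -0.1, 0.5]
gripper_width: 0.0856
```

Request:
step_arm(steps=[0,0,10,0,0,0,30,0,0,0,40,0,38,1,0,0,40,1,0,0])

```text
time_s: 21.8
tool_pos: [0.5116, -0.1311, 0.1452]
tcp_rot: [[-1.0, 0.004, -0.001], [0.001, -0.002, -1.0], [-0.004, -1.0, 0.002]]
contact_force: [1.6, -1.2, 0.1]
gripper_width: 0.0852
```

Request:
step_arm(steps=[40,1,0,0,40,1,0,0,40,1,0,0,0,0,-40,0,0,0,0,0])

```text
time_s: 22.3
tool_pos: [0.6279, -0.1265, 0.098]
tcp_rot: [[-1.0, -0.009, 0.0], [-0.001, 0.003, -1.0], [0.009, -1.0, -0.003]]
contact_force: [-2.2, -0.8, -0.9]
gripper_width: 0.0856
```

Request:
step_arm(steps=[0,0,0,0,0,0,0,0])

```text
time_s: 22.5
tool_pos: [0.6304, -0.1279, 0.1039]
tcp_rot: [[-1.0, 0.002, -0.0], [0.0, -0.001, -1.0], [-0.002, -1.0, 0.001]]
contact_force: [-0.0, -0.4, 0.1]
gripper_width: 0.0853
```

```bash
python3 look.py l12 .434 -.132 .06;python3 look.py l13 .632 -.1275 .03
```

```text
[ 0.6304 -0.1279  0.1039] 0.08525245518452709
scene [164, 107]
top [274, 172]
[ 0.6307 -0.1281  0.1043] 0.08545041475653227
scene [146, 180]
top [270, 85]
```

View pics/l12.png

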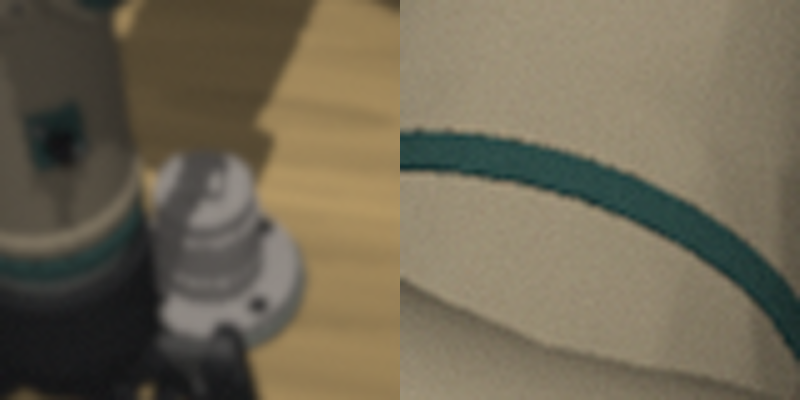

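View pics/l13.png

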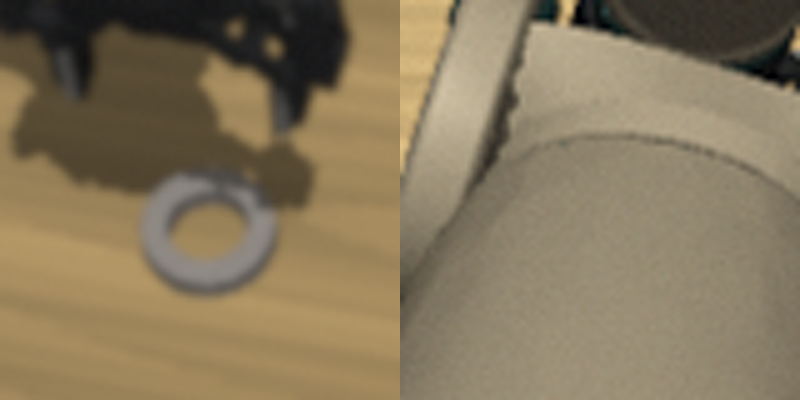

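Request:
step_arm(steps=[0,1,-35,0,0,0,-30,0,0,0,-15,0,0,0,0,0,0,0,0,0])

```text
time_s: 23.2
tool_pos: [0.6308, -0.127, 0.0231]
tcp_rot: [[-1.0, 0.001, -0.0], [0.0, -0.0, -1.0], [-0.001, -1.0, 0.0]]
contact_force: [0.6, -0.3, 0.9]
gripper_width: 0.0856
```

```bash
python3 look.py l14 .632 -.1275 .03
python3 - <<'E'
from h import *
for dy in(-.05,.05): print(((proj('scene',(.6305,-.1275+dy,.035))-[146,180])*5).round())
E
```

```text
[ 0.6308 -0.127   0.0231] 0.08561587979951008
scene [146, 180]
top [270, 85]
[ 97. 177.]
[305. 214.]
```

View pics/l14.png

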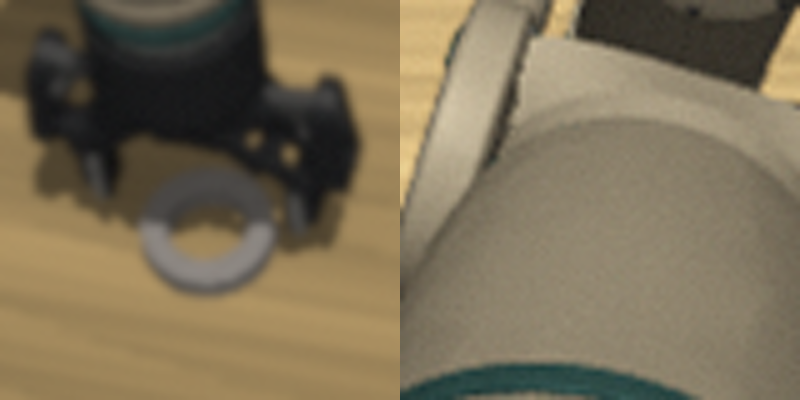

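Request:
step_arm(steps=[0,0,-10,0,0,0,-6,0,0,0,-4,0,0,0,0,0,0,0,0,0])

```text
time_s: 23.8
tool_pos: [0.6303, -0.1266, 0.002]
tcp_rot: [[-1.0, -0.0, -0.0], [0.0, 0.0, -1.0], [0.0, -1.0, -0.0]]
contact_force: [-0.2, -0.3, -0.0]
gripper_width: 0.0855
```

Request:
step_arm(steps=[0,0,0,0,0,0,0,0,0,0,0,0,0,0,0,0,0,0,0,0], claw=-1)

```text
time_s: 24.3
tool_pos: [0.631, -0.127, 0.0031]
tcp_rot: [[-1.0, 0.002, -0.0], [0.0, -0.001, -1.0], [-0.002, -1.0, 0.001]]
contact_force: [-0.4, -0.8, 5.7]
gripper_width: 0.0602
```

Request:
step_arm(steps=[0,0,0,0,0,0,0,0])

```text
time_s: 24.5
tool_pos: [0.631, -0.127, 0.0031]
tcp_rot: [[-1.0, 0.002, -0.0], [0.0, -0.001, -1.0], [-0.002, -1.0, 0.001]]
contact_force: [-1.1, -0.5, 5.6]
gripper_width: 0.0604
```

Request:
step_arm(steps=[0,0,10,0,0,0,30,0,0,0,35,0,0,0,20,0,0,0,0,0])

```text
time_s: 25.0
tool_pos: [0.6324, -0.1271, 0.1005]
tcp_rot: [[-1.0, 0.006, -0.0], [0.0, -0.002, -1.0], [-0.006, -1.0, 0.002]]
contact_force: [0.6, -0.0, -2.7]
gripper_width: 0.0603
```

```bash
python3 look.py l15 .632 -.1275 .09
```

```text
[ 0.6324 -0.1271  0.1005] 0.0602819618424347
scene [143, 166]
top [273, 77]
```

View pics/l15.png

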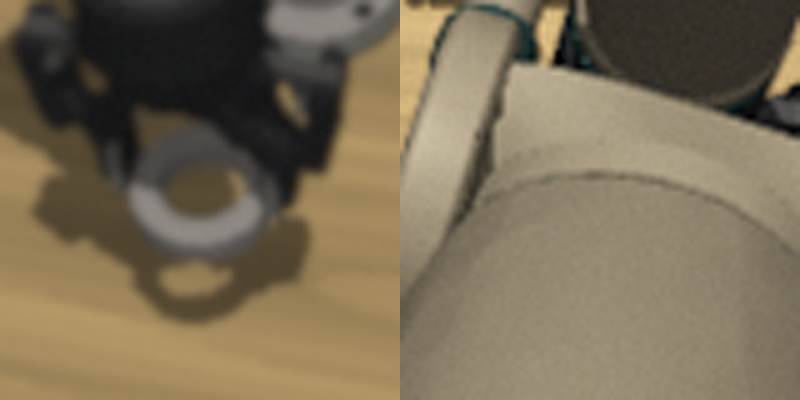

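Request:
step_arm(steps=[-4,38,0,0,-4,38,0,0,-4,38,0,0,-5,39,0,0,0,0,0,0])

```text
time_s: 25.6
tool_pos: [0.6101, 0.0314, 0.0946]
tcp_rot: [[-1.0, -0.007, 0.004], [-0.004, 0.003, -1.0], [0.007, -1.0, -0.003]]
contact_force: [1.8, -0.8, -1.8]
gripper_width: 0.0602
```

Request:
step_arm(steps=[0,0,0,0,0,0,0,0])

```text
time_s: 25.8
tool_pos: [0.6127, 0.0257, 0.0958]
tcp_rot: [[-1.0, -0.002, -0.0], [0.0, -0.001, -1.0], [0.002, -1.0, 0.001]]
contact_force: [-0.8, -0.6, -2.0]
gripper_width: 0.0603
```

```bash
python3 look.py l16 .6145 .026 .06
```

```text
[0.6127 0.0257 0.0958] 0.060293486565732794
scene [212, 178]
top [200, 88]
```

View pics/l16.png

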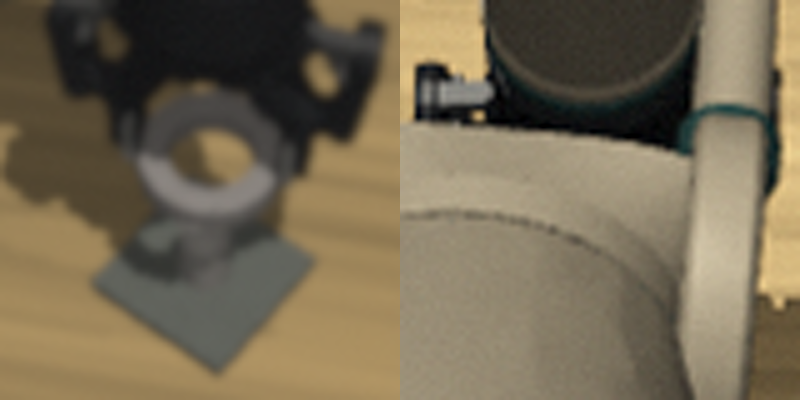

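Run:
```python
from h import *
print(onz('scene',(212+213/5,178+157/5),.108),onz('scene',(212+211/5,178+150/5),.101))
print(onz('scene',(252.3,232.3),.004))
```

```text
[0.61912538 0.02991491] [0.61131327 0.02771637]
[0.61705688 0.02626789]
```

Request:
step_arm(steps=[1,0,-20,0,0,0,-20,0,0,0,0,0,0,0,0,0,0,0,0,0])

```text
time_s: 26.4
tool_pos: [0.6153, 0.0257, 0.0582]
tcp_rot: [[-1.0, 0.002, -0.001], [0.001, -0.0, -1.0], [-0.002, -1.0, 0.0]]
contact_force: [0.1, 0.3, -2.9]
gripper_width: 0.0604
```

```bash
python3 look.py l17 .6145 .026 .05 30
```

```text
[0.6153 0.0257 0.0582] 0.0603610856068445
scene [222, 191]
top [210, 99]
```

View pics/l17.png

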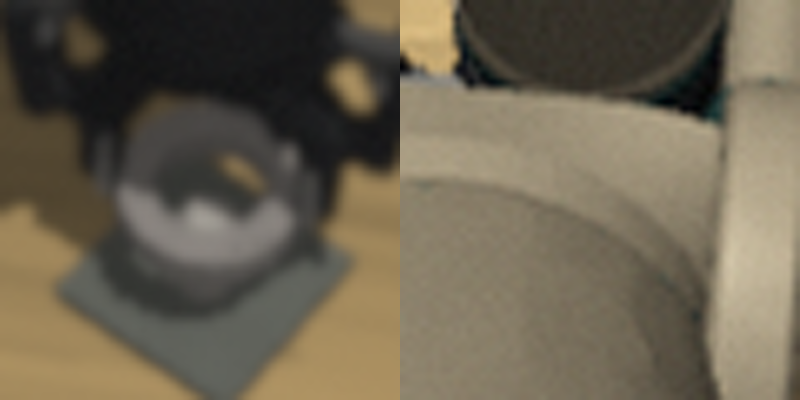

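Request:
step_arm(steps=[-1,0,-8,0,0,0,-8,0,0,0,-8,0,0,0,-8,0,0,0,0,0])

```text
time_s: 27.0
tool_pos: [0.612, 0.0264, 0.0234]
tcp_rot: [[-1.0, -0.003, -0.0], [0.0, 0.0, -1.0], [0.003, -1.0, -0.0]]
contact_force: [-0.2, -0.4, -2.5]
gripper_width: 0.0605
```

Request:
step_arm(steps=[0,0,-4,0,0,0,-4,0,0,0,-3,0,0,0,0,0,0,0,0,0])

```text
time_s: 27.5
tool_pos: [0.6134, 0.0263, 0.0143]
tcp_rot: [[-1.0, 0.0, -0.0], [0.0, -0.0, -1.0], [-0.0, -1.0, 0.0]]
contact_force: [0.8, -0.7, -2.9]
gripper_width: 0.0602
```

Request:
step_arm(steps=[0,0,-1,0,0,0,-1,0,0,0,-0.7,0,0,0,0,0,0,0,0,0])

```text
time_s: 28.0
tool_pos: [0.6133, 0.0263, 0.0115]
tcp_rot: [[-1.0, -0.0, -0.0], [0.0, -0.0, -1.0], [0.0, -1.0, 0.0]]
contact_force: [0.7, -0.0, -2.9]
gripper_width: 0.0607
```

Request:
step_arm(steps=[0,0,-0.7,0,0,0,0,0])

```text
time_s: 28.2
tool_pos: [0.6135, 0.0263, 0.0112]
tcp_rot: [[-1.0, 0.0, -0.0], [0.0, -0.0, -1.0], [-0.0, -1.0, 0.0]]
contact_force: [-1.2, -0.3, 0.4]
gripper_width: 0.0604
```

Request:
step_arm(steps=[0,0,0,0,0,0,0,0,0,0,0,0,0,0,0,0,0,0,0,0], claw=1)

```text
time_s: 28.7
tool_pos: [0.6135, 0.0263, 0.0109]
tcp_rot: [[-1.0, 0.0, -0.0], [0.0, -0.0, -1.0], [-0.0, -1.0, 0.0]]
contact_force: [0.3, -0.8, 0.9]
gripper_width: 0.0853
```

Request:
step_arm(steps=[0,0,10,0,0,0,30,0,0,0,40,0,0,-30,10,0,-1,-40,0,0])

```text
time_s: 29.2
tool_pos: [0.6146, -0.0431, 0.1048]
tcp_rot: [[-1.0, 0.007, 0.003], [-0.003, -0.001, -1.0], [-0.007, -1.0, 0.001]]
contact_force: [0.6, -0.7, 0.1]
gripper_width: 0.0853
```

Request:
step_arm(steps=[-1,-40,0,0.11,-1,-40,0,0.11,-1,-40,0,0.11,-1,-40,0,0.11,-1,-40,0,0.1])

```text
time_s: 29.7
tool_pos: [0.6073, -0.2454, 0.1018]
tcp_rot: [[-0.856, 0.001, 0.518], [-0.518, -0.0, -0.856], [-0.001, -1.0, 0.001]]
contact_force: [-0.3, -0.3, -0.2]
gripper_width: 0.0855
```

Request:
step_arm(steps=[-2,-40,0,0,-2,-33,0,0,0,0,0,0,0,0,0,0])

```text
time_s: 30.1
tool_pos: [0.6031, -0.3172, 0.1011]
tcp_rot: [[-0.859, 0.0, 0.512], [-0.512, 0.001, -0.859], [-0.0, -1.0, -0.0]]
contact_force: [-0.5, 0.5, 0.5]
gripper_width: 0.0854
```

```bash
python3 look.py l18 .6145 .026 .02;python3 look.py l19 .603 -.3165 .03
```

```text
[ 0.6031 -0.3172  0.1011] 0.0854114834440891
scene [212, 187]
top [200, 93]
[ 0.6033 -0.3155  0.1011] 0.08506296661795038
scene [74, 157]
top [355, 99]
```

View pics/l18.png

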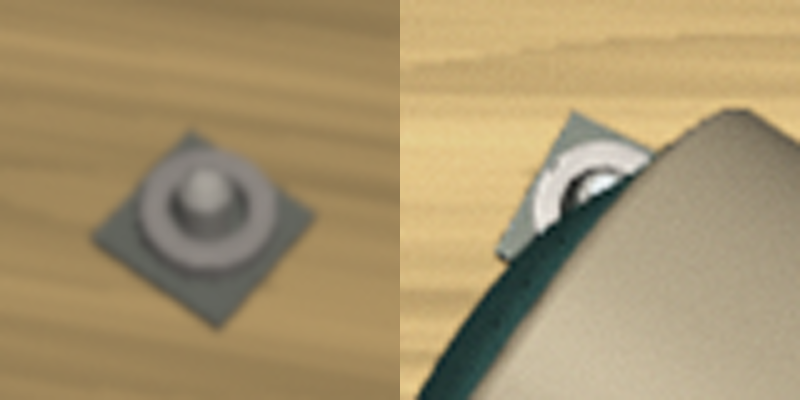

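View pics/l19.png

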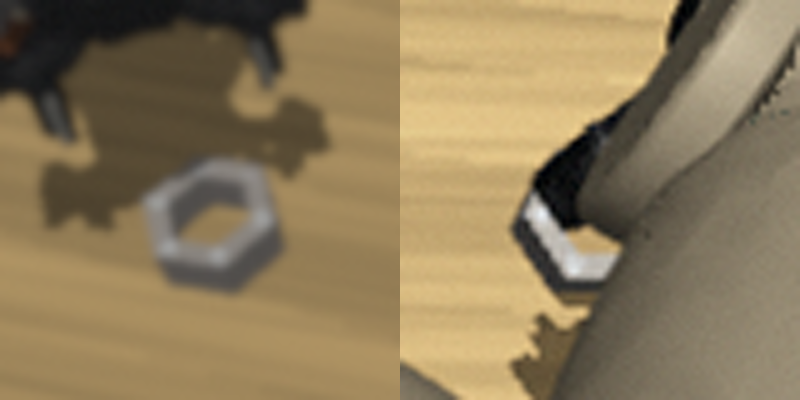

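Request:
step_arm(steps=[-1,0,-35,0,0,0,-25,0,0,0,-12,0,0,0,0,0,0,0,0,0])

```text
time_s: 30.8
tool_pos: [0.6031, -0.3166, 0.0296]
tcp_rot: [[-0.857, 0.001, 0.515], [-0.515, -0.001, -0.857], [-0.001, -1.0, 0.001]]
contact_force: [-0.2, -0.2, -0.7]
gripper_width: 0.0849
```

```bash
python3 look.py l20 .603 -.3165 .03
```

```text
[ 0.6031 -0.3166  0.0296] 0.0848832961802102
scene [74, 157]
top [355, 99]
```

View pics/l20.png

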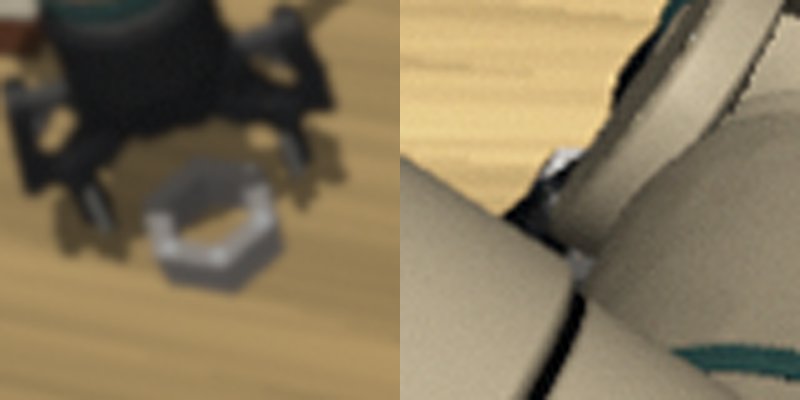

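Straddling the nut along one flat pair. Down and close.

Request:
step_arm(steps=[0,0,-12,0,0,0,-11,0,0,0,0,0,0,0,0,0])

```text
time_s: 31.3
tool_pos: [0.6019, -0.3165, 0.005]
tcp_rot: [[-0.858, -0.001, 0.514], [-0.514, 0.001, -0.858], [0.001, -1.0, -0.001]]
contact_force: [-0.4, -0.1, 0.1]
gripper_width: 0.0856
```

Request:
step_arm(steps=[0,0,0,0,0,0,0,0,0,0,0,0,0,0,0,0,0,0,0,0], claw=-1)

```text
time_s: 31.8
tool_pos: [0.6029, -0.3171, 0.0066]
tcp_rot: [[-0.858, 0.001, 0.514], [-0.514, -0.001, -0.858], [-0.001, -1.0, 0.002]]
contact_force: [0.3, -0.5, 5.0]
gripper_width: 0.0585
```

Request:
step_arm(steps=[0,0,0,0,0,0,0,0])

```text
time_s: 32.0
tool_pos: [0.6029, -0.3171, 0.0066]
tcp_rot: [[-0.858, 0.001, 0.514], [-0.514, -0.001, -0.858], [-0.001, -1.0, 0.001]]
contact_force: [0.2, -0.4, 5.9]
gripper_width: 0.0587
```

Request:
step_arm(steps=[0,0,10,0,0,0,30,0,0,0,35,0,0,0,20,0,0,0,0,0])

```text
time_s: 32.5
tool_pos: [0.6038, -0.3176, 0.1039]
tcp_rot: [[-0.858, 0.005, 0.514], [-0.514, -0.003, -0.858], [-0.002, -1.0, 0.005]]
contact_force: [0.8, 0.3, -2.8]
gripper_width: 0.0584
```

```bash
python3 look.py l21 .603 -.3165 .09
```

```text
[ 0.6038 -0.3176  0.1039] 0.05842139482292572
scene [68, 142]
top [364, 91]
```

View pics/l21.png

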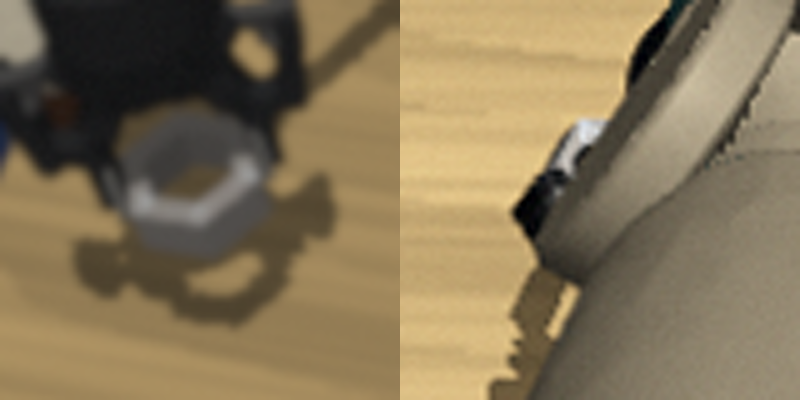

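Request:
step_arm(steps=[1,40,0,0,1,40,0,0,1,40,0,0,1,40,0,0,1,40,0,0])

```text
time_s: 33.1
tool_pos: [0.6053, -0.1147, 0.0981]
tcp_rot: [[-0.858, -0.005, 0.514], [-0.514, 0.002, -0.858], [0.004, -1.0, -0.004]]
contact_force: [0.3, 0.9, -3.4]
gripper_width: 0.0584
```

Request:
step_arm(steps=[2,40,0,0,2,40,0,0,2,38,0,0,0,26,0,0,0,0,0,0])

```text
time_s: 33.6
tool_pos: [0.611, 0.0313, 0.0982]
tcp_rot: [[-0.856, -0.006, 0.517], [-0.517, 0.002, -0.856], [0.004, -1.0, -0.005]]
contact_force: [-0.1, 0.2, -2.8]
gripper_width: 0.0585
```

Request:
step_arm(steps=[0,0,-20,0,0,0,0,0,0,0,0,0])

```text
time_s: 33.9
tool_pos: [0.6119, 0.0268, 0.0792]
tcp_rot: [[-0.858, -0.004, 0.513], [-0.513, -0.0, -0.858], [0.004, -1.0, -0.002]]
contact_force: [-0.7, 0.0, -2.6]
gripper_width: 0.0585
```

```bash
python3 look.py l22 .6145 .026 .05 35
```

```text
[0.6119 0.0268 0.0792] 0.0585408767350417
scene [217, 186]
top [205, 94]
```

View pics/l22.png

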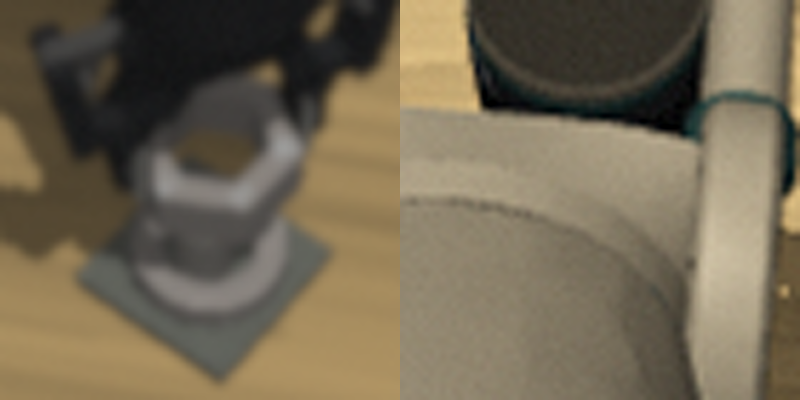

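Request:
step_arm(steps=[1,-1,-12,0,0,0,-10,0,0,0,0,0,0,0,0,0,0,0,0,0])

```text
time_s: 34.5
tool_pos: [0.6146, 0.0263, 0.059]
tcp_rot: [[-0.858, 0.0, 0.514], [-0.514, -0.0, -0.858], [-0.0, -1.0, 0.0]]
contact_force: [0.9, -0.4, -3.4]
gripper_width: 0.0583
```

```bash
python3 look.py l23 .6145 .026 .05 35
```

```text
[0.6146 0.0263 0.059 ] 0.05827952257684736
scene [217, 186]
top [205, 94]
```

View pics/l23.png

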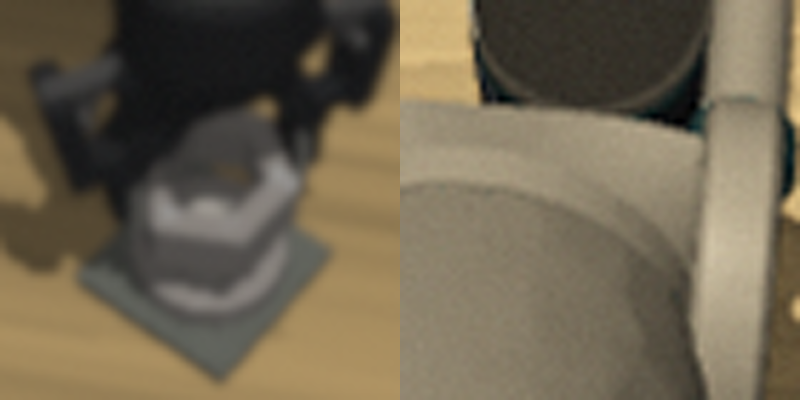

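Request:
step_arm(steps=[-1,-1,-8,0,0,0,-7,0,0,0,-5,0,0,0,-3,0,0,0,0,0])

```text
time_s: 35.1
tool_pos: [0.6129, 0.0253, 0.035]
tcp_rot: [[-0.858, -0.001, 0.514], [-0.514, 0.0, -0.858], [0.001, -1.0, -0.001]]
contact_force: [0.3, -0.1, -3.1]
gripper_width: 0.0585
```

Request:
step_arm(steps=[0,0,-2,0,0,0,-1,0,0,0,0,0,0,0,0,0])

```text
time_s: 35.5
tool_pos: [0.6135, 0.0253, 0.033]
tcp_rot: [[-0.858, 0.0, 0.514], [-0.514, -0.0, -0.858], [-0.0, -1.0, 0.0]]
contact_force: [-0.1, -0.0, -3.6]
gripper_width: 0.0585
```

Request:
step_arm(steps=[0,0,-1,0,0,0,-1,0,0,0,-0.6,0,0,0,0,0,0,0,0,0])

```text
time_s: 36.0
tool_pos: [0.6134, 0.0253, 0.0306]
tcp_rot: [[-0.858, 0.0, 0.514], [-0.514, -0.0, -0.858], [-0.0, -1.0, 0.0]]
contact_force: [-0.4, 0.7, 1.2]
gripper_width: 0.0589
```

Seated at the expected height. Release, rise and clear away.

Request:
step_arm(steps=[0,0,0,0,0,0,0,0,0,0,0,0,0,0,0,0,0,0,0,0], claw=1)

```text
time_s: 36.5
tool_pos: [0.6134, 0.0253, 0.0302]
tcp_rot: [[-0.858, 0.0, 0.514], [-0.514, -0.0, -0.858], [-0.0, -1.0, 0.0]]
contact_force: [-0.4, 0.2, 0.4]
gripper_width: 0.0855
```

Request:
step_arm(steps=[0,0,10,0,0,0,30,0,0,0,40,0,0,0,40,0,0,0,30,0])

```text
time_s: 37.0
tool_pos: [0.6142, 0.0253, 0.1839]
tcp_rot: [[-0.858, 0.004, 0.514], [-0.514, -0.0, -0.858], [-0.003, -1.0, 0.002]]
contact_force: [0.9, 0.1, 0.3]
gripper_width: 0.0852
```

Request:
step_arm(steps=[-25,-40,0,0,-25,-40,0,0,-25,-40,0,0,-25,-40,0,0,-25,-40,0,0])

```text
time_s: 37.5
tool_pos: [0.4873, -0.176, 0.1812]
tcp_rot: [[-0.858, 0.001, 0.514], [-0.514, -0.001, -0.858], [-0.001, -1.0, 0.001]]
contact_force: [1.4, -0.6, -0.5]
gripper_width: 0.0856
```

Request:
step_arm(steps=[-25,-40,0,0,-25,-40,0,0,-25,-40,0,0,-25,-40,0,0,-25,-40,0,0])

```text
time_s: 38.0
tool_pos: [0.3622, -0.3762, 0.1812]
tcp_rot: [[-0.858, 0.001, 0.514], [-0.514, -0.001, -0.858], [-0.0, -1.0, 0.002]]
contact_force: [0.4, -0.7, 0.8]
gripper_width: 0.0855
```

Request:
step_arm(steps=[-25,-40,0,0,-25,-40,0,0,0,0,0,0,0,0,0,0])

```text
time_s: 38.4
tool_pos: [0.3126, -0.4554, 0.1806]
tcp_rot: [[-0.859, 0.0, 0.512], [-0.512, 0.0, -0.859], [-0.0, -1.0, 0.0]]
contact_force: [0.4, 0.5, -0.7]
gripper_width: 0.085
```

```bash
python3 look.py l24 .6145 .026 .03 35; python3 look.py l25 .434 -.132 .06 35; cp pics/l25_top.png pics/fin.png; python3 -c "
import cv2,numpy as np
cv2.imwrite('pics/k.png',np.vstack([cv2.resize(cv2.imread('pics/l24.png'),(600,300)),cv2.resize(cv2.imread('pics/l25.png'),(600,300))]))"
```

```text
[ 0.3126 -0.4554  0.1806] 0.08502389188956924
scene [217, 190]
top [205, 97]
[ 0.3137 -0.4538  0.1805] 0.08519828793887807
scene [169, 112]
top [279, 177]
```

View pics/k.png

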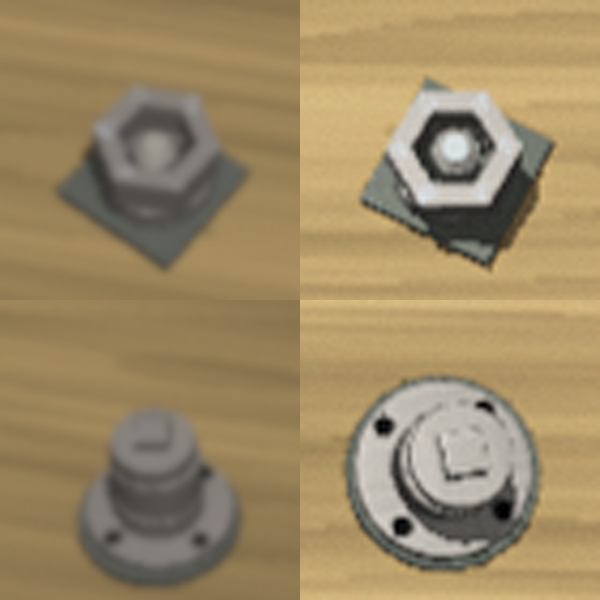

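View pics/fin.png

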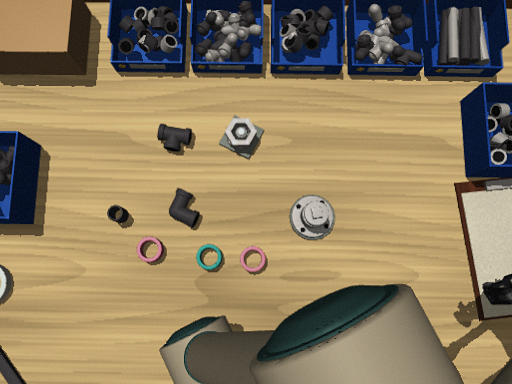

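Both kits are complete. In the top view the nut surrounds the tip at (241,131), the plug is centred on the socket at (315,213), and the tee, elbow and nipple have not moved. I'm handing in.

```bash
python3 -c "
from workcell import arm
print(arm.close_job())"
```

```text
the job is handed in; nothing more can be done
None
```

Both kits are made up and the job is handed in, at about 38.5 s on the robot's clock. The round-base stand holds flange, socket and plug; the square-base stand holds the spacer ring with the hexagonal nut on top.

- **Seating:** each piece touched down within about 1 mm of its expected height. The highest wrist force reported at the end of any move was about 9 N.
- **Final pictures:** both stacks look concentric and flat in both views. The gripper is open and well clear, and the tee, elbow, nipple and coloured rings are where they started.
- **Disagreements:** the scene camera placed things 2–5 mm farther out in x than the top camera (nearly 7 mm for the flange, under 1 mm for the plug). I went mostly by the top camera and the arm's own position reading. The finger opening read 1.5–4 mm below the true sizes on every grasp. Neither caused a misfit that I could see.

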